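# Straightedge flush to the clamped plate

### The arm

A 6-joint arm with a two-finger parallel gripper is mounted at the origin on the work surface. World frame = base frame: x ahead of the robot, y to its left, z up, the work surface at z = 0. Lengths are in m, angles in rad, forces in N, time in s.
With the tool pointing down it reaches from about 0.35 to 0.775 m from the base axis. Payload 5.5 kg.
Tool frame: the origin (TCP) lies between the finger pads; the fingertips stand 22 mm ahead of it and the grasp point (between the pads) lies 3 mm ahead of it; z points along the fingers, x is the direction in which the jaws open and shut, and the axes are right-handed (so a half turn about z gives the same grasp; the last joint's range is limited). The gripper opens to 85 mm and grips with 20 to 120 N. Pads are 22 mm wide; open, the fingers measure 114 mm over their backs; the gripper's body (76 mm by 85 mm) begins 54 mm behind the grasp point. The pads swing forward as they close: fully open they stand 13 mm farther back than shut.
Start: joints at [1.036, 0.313, 0.046, 1.304, 0, 1.431], TCP at [0.221, 0.531, 0.253] pointing down, gripper open.
Joint ranges: [-2.76, 2.76], [-0.86, 1.69], [-1.03, 1.26], [-2.2, 2.34], [-1.47, 1.5], [-3.14, 3.14]. Speed limits (rad/s): [2.57, 2.57, 3.14, 3.14, 3.14, 3.14].

### API

Orientations are given as [roll, pitch, yaw] about the fixed x, y, z axes, in that order (R = Rz(yaw) Ry(pitch) Rx(roll)).
In Python, from cell import bot gives the robot as it stands. The module is installed in compiled form; this text tells all that it offers. Calls block until the motion is done:
- bot.move_to(position, orientation): joint-space move of the TCP to a pose.
- bot.move_linear(position, attitude=None, max_speed=0.15): straight line of the TCP; attitude=None keeps the orientation; max_speed is the mean speed in m/s.
- bot.move_joints(angles): joint-space move.
- bot.move_gripper(opening, strength=None): finger opening in m; strength is the grip in N (None keeps the last); returns when the fingers have stopped.
- bot.dwell(seconds).
- bot.inverse_kinematics(position, orientation): joint angles nearest the present ones, or None.
- bot.state(): the state.
- bot.read_camera(name): name is "scene" or "side" or "wrist"; returns (picture, depth): 384x512x3 uint8, blue, green, red; 384x512 float32, m along the optical axis (not along the pixel's ray), 0 where there is no reading.
- bot.calibration(name): a dict with "fx", "fy", "cx", "cy" (pixels), "k1" (the pictures are not rectified: a ray, as slopes to the right and down, at radius r is drawn at 1 + k1 r^2 times it, then the intrinsics apply), "extrinsics" (4x4, takes a point from world to camera coordinates); the wrist camera has in their place "tool_from_camera" (4x4, takes a point from camera to tool coordinates, whose origin is the TCP and whose axes are the tool frame's). Camera axes: x right, y down, z forward; pixel columns grow to the right and rows downward; lengths in m; the calibration is good to about 2 mm. A picture is of the moment at which its call begins: read the wrist's pose just before it. calibration takes no time and is no camera call.
A pose or a line that the arm cannot do raises bot.IKError and nothing moves.
- bot.close_job(): hands the job in, once; it reports no verdict.
Trained networks look in the newest picture that a camera, given by its name, has taken for a name from the list of things; names that differ only in an ending like _2 or _b are one class to them, and where a whole thing is asked for, a point or a joint stands for the part that bears it (a point fixed in the world has none). Each returns a list of dicts, best first, with "confidence" (0 to 1); they miss things now and then, are a little off and sometimes report something else, mostly with a low value. They report only what shows in the picture. A call takes as long as a camera call. They do not tell look-alikes from the thing itself.
- bot.find_in(query, camera): "rect" ([left, top, width, height] as shares, 0 to 1, of the picture: columns of its width, rows of its height, round what is visible of it).
The state is a dict: "time": time; "q": joint angles; "qvel": joint speeds; "joint_efforts": joint torques, N m; "eef_pos": TCP position; "ee_rot": TCP orientation; "force": force on the tool from outside, world axes, zero at the start; "torque": the same for the moment, N m; "opening": finger opening in m.
Only numpy, scipy, OpenCV 4.12 (cv2) and the standard library are available. Lean on these libraries where they do the work, as an engineer would, in place of code of your own. Each camera call takes 0.05 s, during which the arm holds its last target.

### The job

Take away the torch that stands between the aluminium straightedge and the clamped steel plate and stand it upright on the bench, touching neither of them. Slide the straightedge along the bench, without lifting or tipping it, until it lies flush against the plate's free edge (the one opposite the clamps) and spans that edge from end to end. Don't knock the torch over, and leave the mug, screwdriver, mirror, oil bottle and spanner where they are.

Things in the scene. Friction and masses are not known exactly. Their poses are not given: they have to be found in the camera images.
- plate: dark steel plate, 110 (x) x 160 (y) x 16 mm high, lying flat and fixed to the bench by two toggle clamps on its +x side (they stand from x = +20 to +142 mm, |y| below 62 mm, up to 57 mm high). Origin: centre of its underside. The free long edge is its -x side, towards the robot
- plate_edge (a point): middle of the plate's free edge, at bench height; x points into the plate, y runs along the edge, which reaches 80 mm either way
- straightedge: loose box-section aluminium straightedge with black end caps, 240 mm long (along its y), 30 mm wide (x), 20 mm high, 0.3 kg, lying on the bench on the robot's side of the plate. Origin: centre of its underside. Either long side may lie against the plate
- torch: orange plastic torch standing on its wide head, lens down, 118 mm tall; head 40 mm diameter up to 26 mm, handle 30 mm diameter from 40 mm to the top; 0.16 kg. Origin: centre of its underside, z up
- mug: bystander: green ceramic mug, 80 mm diameter, 90 mm tall, handle out to 67 mm at its +y, hex keys sticking out to 150 mm height. Origin: centre of its underside
- screwdriver: bystander: silver torque screwdriver lying along its x, from -113 mm (handle end, 30 mm thick) to +92 mm (tip). Origin: under the front of the handle
- mirror: bystander: steel inspection mirror on a stick lying along its x, from -135 mm (handle) to +131 mm (mirror, 52 mm diameter), 16 mm high. Origin: at bench height near the middle. (Beyond it, in the bench's far right corner, stands a grey cabinet 220 mm high, its door ajar towards the robot)
- oil_can: bystander: white plastic bottle, 60 mm diameter, 150 mm tall. Origin: centre of its underside
- spanner: bystander: steel spanner 170 mm long lying along its x. Origin: about its middle, at bench height
Not all that is in view belongs to the job. Leave any orange or red look-alike of the straightedge alone.

How it is judged:
At the end, for the whole second after the job is handed in: straightedge flat on the bench, side within 2.8 mm of the plate's free edge, parallel within 0.02 rad, its middle within 42 mm of the edge's middle (so it spans the edge); torch upright (0.1 rad) on the bench, touching neither straightedge nor plate; both at rest (x of straightedge in the frame of plate_edge between -0.0178 and -0.012 m and angle between the y axis of straightedge and the y axis of plate_edge, either way round below 0.02 rad and y of straightedge in the frame of plate_edge between -0.042 and 0.042 m and height (world z) of straightedge below 0.004 m and angle between straightedge's own z axis and vertical below 0.05 rad and angle between torch's own z axis and vertical below 0.1 rad and height (world z) of torch between -0.005 and 0.005 m and contact force between torch and straightedge below 0.05 N and contact force between torch and plate below 0.05 N and linear speed of each of straightedge, torch below 0.02 m/s).
It fails at once if the straightedge is lifted off the bench (over 12 mm) or tipped (over 0.25 rad) (height (world z) of straightedge above 0.012 m or angle between straightedge's own z axis and vertical above 0.25 rad).
It fails at once if the torch is knocked over (tilted over 0.7 rad) (angle between torch's own z axis and vertical above 0.7 rad).
It fails at once if a bystander (mug, screwdriver, mirror, oil bottle or spanner) is moved over 30 mm (distance of any of mug, screwdriver, mirror, oil_can, spanner from where it was at the start of the episode above 0.03 m).
It also fails if it takes over 51 s, if anything falls off the work surface, if the arm or the gripper's body presses on something with over 40 N, if the wrist force passes 120 N, or if a joint passes its speed limit or range.

## Working session

There is one attempt and no reset: what is moved stays moved. The work goes in short steps, each a Python script; the robot and the scene stay as the last script left them, time stands still between calls to the robot, and variables do not carry over. Pictures are saved under pics/ and viewed, and the job is handed in when it is done.

```bash
mkdir -p pics; ls
cat > h.py <<'E'
import numpy as np, cv2, pickle
from cell import bot
from scipy.spatial.transform import Rotation as R
def shot(cam,name):
    s=bot.state(); im,d=bot.read_camera(cam)
    cv2.imwrite(f'pics/{name}.png',im); np.savez(f'pics/{name}.npz',im=im,d=d,p=s['eef_pos'],r=s['ee_rot'])
    return im,d,s
def T_wc(cam,s=None):
    c=bot.calibration(cam)
    if 'extrinsics' in c: return c,np.linalg.inv(np.array(c['extrinsics']))
    T=np.eye(4);T[:3,:3]=R.from_euler('xyz',s['ee_rot']).as_matrix();T[:3,3]=s['eef_pos']
    return c,T@np.array(c['tool_from_camera'])
def rays(c,uv):
    K=np.array([[c['fx'],0,c['cx']],[0,c['fy'],c['cy']],[0,0,1.]])
    return cv2.undistortPoints(np.asarray(uv,float).reshape(-1,1,2),K,np.array([c['k1'],0,0,0.])).reshape(-1,2)
def onplane(cam,uv,z,s=None):
    c,T=T_wc(cam,s); n=rays(c,uv); d=np.c_[n,np.ones(len(n))]@T[:3,:3].T; o=T[:3,3]
    return o+d*((z-o[2])/d[:,2])[:,None]
def cloud(cam,d,s=None):
    c,T=T_wc(cam,s); h,w=d.shape
    uv=np.stack(np.meshgrid(np.arange(w),np.arange(h)),-1).reshape(-1,2)
    n=rays(c,uv); P=np.c_[n,np.ones(len(n))]*d.reshape(-1,1)
    return (P@T[:3,:3].T+T[:3,3]).reshape(h,w,3)
E
python3 - <<'E'
from h import *
print(bot.state())
for c in ['scene','side','wrist']:
    im,d,s=shot(c,c+'0')
    for q in ['plate','straightedge','torch','mug','screwdriver','mirror','oil_can','spanner']:
        for r in bot.find_in(q,c)[:3]:
            l,t,w,h=r['rect']; print(c,q,round(r['confidence'],2),[round(l*512),round(t*384),round((l+w)*512),round((t+h)*384)])
    cc=bot.calibration(c); print({k:np.round(v,3).tolist() for k,v in cc.items()})
E
```

```text
pics
{'time': 0.0, 'q': array([ 1.03640244e+00,  3.14010532e-01,  4.49863389e-02,  1.30360710e+00,
       -1.21881466e-06,  1.43120301e+00]), 'qvel': array([ 0.00105423, -0.0002341 ,  0.00129754,  0.00233178, -0.00045251,
       -0.0008467 ]), 'joint_efforts': array([-2.69364682e-04, -4.80629897e+01,  2.98532510e+01,  1.94321066e-02,
       -1.10445735e-04, -5.81575918e-06]), 'eef_pos': array([0.22092247, 0.53035581, 0.25240609]), 'ee_rot': array([-3.14133854e+00,  1.81728359e-03,  1.17599600e+00]), 'force': array([0.07671579, 0.28635419, 0.10050385]), 'torque': array([ 0.02184196,  0.01381534, -0.00389664]), 'opening': 0.08563581522731996}
scene plate 0.96 [290, 225, 387, 292]
scene straightedge 0.68 [240, 201, 277, 280]
scene straightedge 0.65 [68, 200, 124, 263]
scene straightedge 0.6 [269, 132, 301, 190]
scene torch 0.59 [280, 203, 297, 246]
scene mug 0.71 [349, 115, 382, 152]
scene mug 0.66 [283, 202, 295, 248]
scene mirror 0.72 [207, 326, 272, 384]
scene oil_can 0.86 [378, 154, 405, 209]
scene oil_can 0.35 [294, 104, 321, 135]
scene spanner 0.54 [297, 104, 323, 135]
{'fx': 388.
[... 474 characters left out ...]
6, 281]
side screwdriver 0.2 [286, 150, 341, 196]
side mirror 0.72 [368, 194, 419, 233]
side oil_can 0.83 [259, 116, 274, 156]
side spanner 0.53 [147, 160, 173, 172]
{'fx': 472.719, 'fy': 472.719, 'cx': 258.31, 'cy': 193.64, 'k1': -0.008, 'extrinsics': [[0.711, -0.703, 0.008, -0.291], [-0.381, -0.395, -0.836, 0.203], [0.591, 0.591, -0.549, 1.355], [0.0, 0.0, 0.0, 1.0]]}
wrist straightedge 0.95 [80, 287, 179, 372]
wrist mug 0.52 [192, 208, 295, 277]
wrist spanner 0.79 [189, 210, 295, 279]
{'fx': 301.133, 'fy': 301.133, 'cx': 253.886, 'cy': 189.55, 'k1': -0.079, 'tool_from_camera': [[1.0, -0.0, -0.001, -0.0], [0.001, 0.954, 0.301, -0.077], [0.001, -0.301, 0.954, -0.122], [0.0, 0.0, 0.0, 1.0]]}
```

View pics/scene0.png

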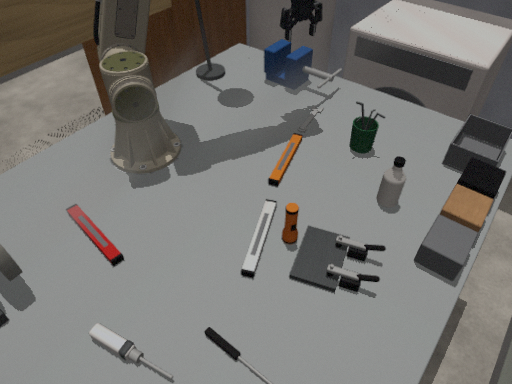

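View pics/side0.png

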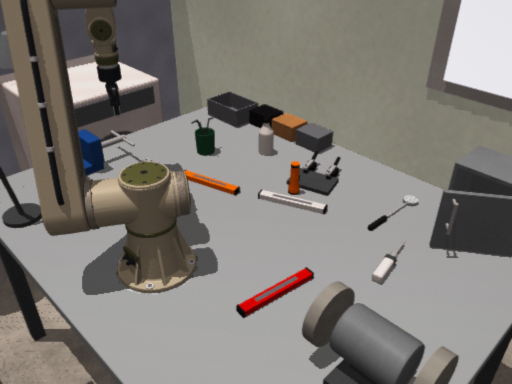

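View pics/wrist0.png

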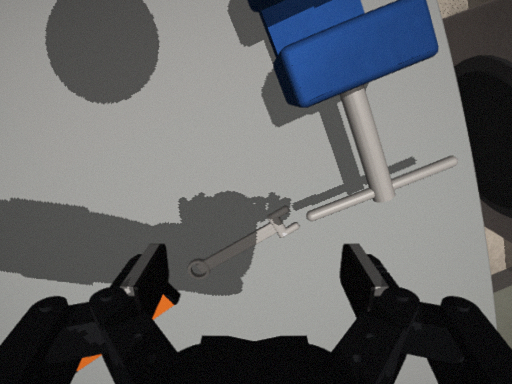

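The scene picture shows three straightedge-like bars: silver at (260,236), orange at (287,158) and red at (94,232). The silver one is aluminium and lies beside the plate (322,257), with the torch (291,223) between them, so it is the one meant. Next I measure from the depth images and enlarge the crop.

Run:
```python
from h import *
for cam in ['scene','side']:
    f=np.load(f'pics/{cam}0.npz'); im,d=f['im'],f['d']
    P=cloud(cam,d); np.save(f'pics/P_{cam}.npy',P)
    ok=d>0
    b=ok&(np.abs(P[...,2])<.01)
    print(cam,'bench z med',np.median(P[b][:,2]))
    hsv=cv2.cvtColor(im,cv2.COLOR_BGR2HSV)
    # region of interest
    if cam=='scene': x0,y0,x1,y1=225,190,400,300
    else: x0,y0,x1,y1=240,140,350,225
    m=np.zeros(d.shape,bool); m[y0:y1,x0:x1]=1
    def rep(n,mm):
        lab,n_,st,_=None,None,None,None
        k,lab,st,_=cv2.connectedComponentsWithStats(mm.astype(np.uint8))
        if k<2: print(n,'none');return
        i=1+np.argmax(st[1:,4]); q=P[lab==i]
        r=cv2.minAreaRect((q[:,:2]*1000).astype(np.float32)); 
        print(n,len(q),'rect',np.round(r[0],1),np.round(r[1],1),round(r[2],1),'z',np.round(np.percentile(q[:,2],[5,50,95]),4))
    rep('edge',m&ok&(P[...,2]>.014)&(P[...,2]<.026)&(hsv[...,2]>130)&(hsv[...,1]<60))
    rep('plate',m&ok&(P[...,2]>.01)&(P[...,2]<.021)&(hsv[...,2]<100))
    rep('torchtop',m&ok&(P[...,2]>.108)&(P[...,2]<.13))
    rep('torchhandle',m&ok&(P[...,2]>.06)&(P[...,2]<.13)&(hsv[...,1]>120))
im=cv2.imread('pics/scene0.png')[180:305,220:400]
cv2.imwrite('pics/crop0.png',cv2.resize(im,None,fx=4,fy=4,interpolation=cv2.INTER_CUBIC))
```

```text
scene bench z med -0.001332151400028736
edge 701 rect [508.2 -61.3] [ 30.8 229.5] 22.8 z [0.0159 0.0183 0.0206]
plate 2198 rect [665.7 -23.1] [109.3 162. ] 16.6 z [0.0119 0.0142 0.0167]
torchtop 125 rect [569.8 -16.3] [31.4 28.4] 77.8 z [0.1096 0.1155 0.1178]
torchhandle 258 rect [570.1 -17.1] [28.2 30.9] 17.9 z [0.0657 0.1021 0.1173]
side bench z med 0.0002655705508570194
edge 359 rect [507.  -62.8] [ 38.6 229.9] 22.4 z [0.0166 0.0202 0.0233]
plate 632 rect [684.5 -24.1] [164.5 152.3] 17.5 z [0.0118 0.016  0.0196]
torchtop 53 rect [566.4 -18.6] [40.7 27.4] 41.9 z [0.1091 0.1173 0.1196]
torchhandle 148 rect [565.6 -20.9] [34.7 33.4] 83.6 z [0.0639 0.0953 0.1191]
```

View pics/crop0.png

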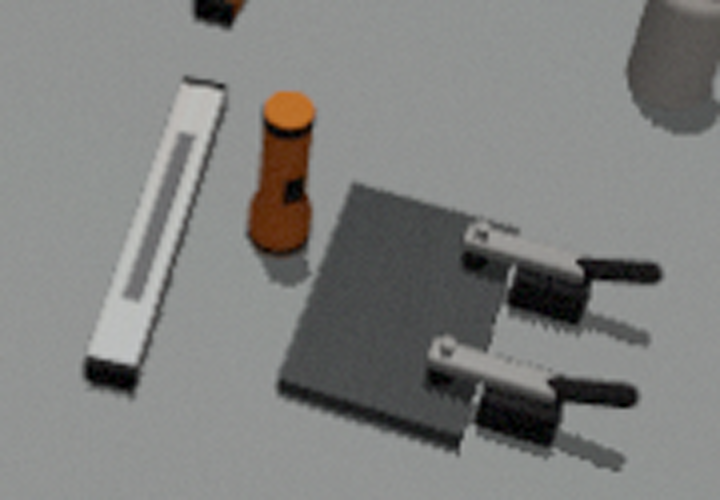

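The crop confirms that the silver bar with black caps lies left of the torch and plate, with the torch in the gap. The plate's free edge is near (613,-39) mm, yaw about 16.6°. I'll locate free space, then take a wrist view.

Run:
```python
from h import *
P=np.load('pics/P_scene.npy')
for n,(u,v) in dict(orange_near=(273,180),orange_far=(300,138),mug=(364,135),oil=(390,190),mirrorhandle=(222,343),mirror=(268,382),sd=(112,338),sdtip=(170,376),red=(94,232),spanner=(310,120)).items(): print(n,np.round(P[v,u],3))
print(bot.state()['q'])
yp=np.radians(16.6)
for yaw in [yp+np.pi/2,yp-np.pi/2]:
  for p in [(.569,-.017,.085),(.5,-.05,.3),(.52,-.07,.03),(.572,-.05,.03),(.45,-.24,.085)]:
    q=bot.inverse_kinematics(p,[np.pi,0,yaw]); print(round(yaw,2),p,None if q is None else np.round(q,2))
```

```text
orange_near [0.42  0.118 0.018]
orange_far [0.372 0.333 0.017]
mug [0.555 0.404 0.07 ]
oil [0.718 0.235 0.065]
mirrorhandle [ 0.621 -0.334  0.014]
mirror [ 0.741 -0.337  0.01 ]
sd [ 0.445 -0.468  0.031]
sdtip [ 0.586 -0.445  0.015]
red [ 0.172 -0.318  0.019]
spanner [0.336 0.452 0.007]
[1.03638741e+00 3.13190078e-01 4.60890009e-02 1.30360737e+00
 3.51896821e-05 1.43121947e+00]
1.86 (0.569, -0.017, 0.085) [-0.17  0.41 -0.25  0.91  0.   -0.46]
1.86 (0.5, -0.05, 0.3) [-0.26  0.16 -0.04  1.37  0.   -0.55]
1.86 (0.52, -0.07, 0.03) [-0.29  0.4  -0.43  0.75  0.   -0.58]
1.86 (0.572, -0.05, 0.03) [-0.23  0.47 -0.3   0.8   0.   -0.52]
1.86 (0.45, -0.24, 0.085) [-0.65  0.31 -0.4   0.86  0.   -0.94]
-1.28 (0.569, -0.017, 0.085) [-0.17  0.41 -0.25  0.91  0.    2.68]
-1.28 (0.5, -0.05, 0.3) [-0.26  0.16 -0.04  1.37  0.    2.59]
-1.28 (0.52, -0.07, 0.03) [-0.29  0.4  -0.43  0.75  0.    2.56]
-1.28 (0.572, -0.05, 0.03) [-0.23  0.47 -0.3   0.8   0.    2.62]
-1.28 (0.45, -0.24, 0.085) [-0.65  0.31 -0.4   0.86  0.    2.2 ]
```

Run:
```python
from h import *
yaw=np.radians(16.6)+np.pi/2
bot.move_to([.53,-.04,.29],[np.pi,0,yaw]); bot.dwell(.2)
im,d,s=shot('wrist','w1'); print(s['time'],s['eef_pos'],s['force'])
P=cloud('wrist',d,s); hsv=cv2.cvtColor(im,cv2.COLOR_BGR2HSV); ok=d>0
np.save('pics/P_w1.npy',P)
def rep(n,mm):
    k,lab,st,_=cv2.connectedComponentsWithStats(mm.astype(np.uint8))
    if k<2: return print(n,'none')
    i=1+np.argmax(st[1:,4]); q=P[lab==i]
    r=cv2.minAreaRect((q[:,:2]*1000).astype(np.float32))
    print(n,st[i],'rect',np.round(r[0],1),np.round(r[1],1),round(r[2],1),'z',np.round(np.percentile(q[:,2],[5,50,95]),4))
rep('edge',ok&(P[...,2]>.014)&(P[...,2]<.026)&(hsv[...,2]>130)&(hsv[...,1]<60))
rep('edge+caps',ok&(P[...,2]>.017)&(P[...,2]<.026))
rep('plate',ok&(P[...,2]>.011)&(P[...,2]<.021)&(hsv[...,2]<110))
rep('torchtop',ok&(P[...,2]>.108)&(P[...,2]<.13)&(hsv[...,1]>120))
```

```text
3.8667 [ 0.53001129 -0.03937164  0.28998883] [-0.01727005  0.42297766 -0.14013708]
edge [ 156  115  177   41 3369] rect [507.3 -60.4] [ 30.2 227.8] 22.7 z [0.0197 0.021  0.0224]
edge+caps [ 151  114  186   43 4305] rect [507.7 -61.2] [ 30.7 241.6] 22.7 z [0.0197 0.0211 0.0224]
plate [ 183  209  112   68 6526] rect [663.1 -22.8] [109.4 160.1] 16.7 z [0.0155 0.0169 0.0182]
torchtop [252 199  28  30 662] rect [568.2 -15.8] [30.1 28.7] 15.8 z [0.1133 0.1188 0.12  ]
```

View pics/w1.png

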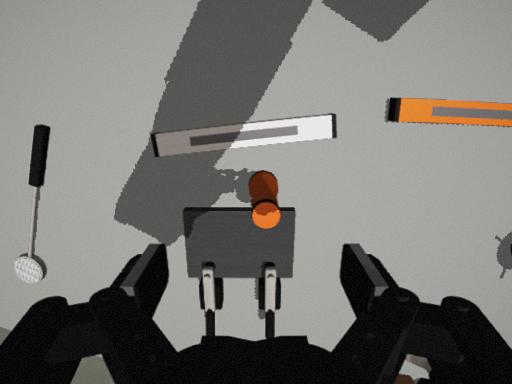

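All three cameras agree within about 2–3 mm: bar (507.5,-61), yaw 22.7°; plate edge yaw 16.7°; torch (568.5,-16). In the wrist picture the torch is at (265,200), the silver bar at (245,135) and the plate at (240,242). Next: grasp the torch.

Run:
```python
from h import *
yaw=np.radians(16.7)+np.pi/2; O=[np.pi,0,yaw]
bot.move_to([.5685,-.0163,.17],O)
bot.move_linear([.5685,-.0163,.09],max_speed=.1)
s=bot.state();print(s['time'],s['force'])
bot.move_gripper(0.02,40)
s=bot.state();print(s['time'],s['opening'],s['force'],s['eef_pos'])
bot.move_linear([.5685,-.0163,.16],max_speed=.12)
im,d,s=shot('wrist','w2');print(s['time'],s['opening'],s['force'])
shot('scene','s2')
```

```text
5.4417 [-0.19422611 -0.19795821  0.23848191]
5.9917 0.02859211251600224 [-0.56305688  0.91253228  1.94079007] [ 0.5686264  -0.01617722  0.09027421]
6.725 0.02860990751139448 [-0.23514332  0.43274058 -2.0073987 ]
```

View pics/s2.png

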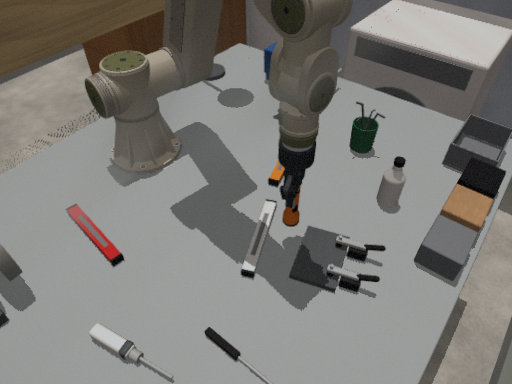

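View pics/w2.png

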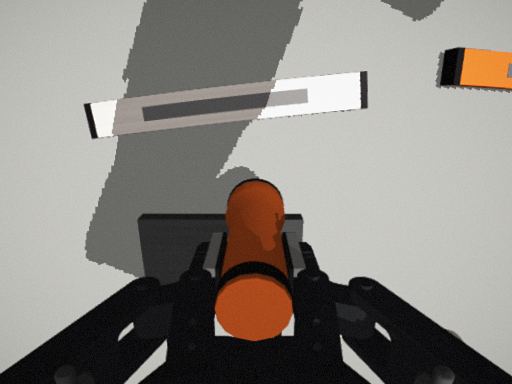

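The torch is held upright between the jaws (255,260 in the wrist view) with the base lifted. Carrying it to the free area at (0.44,-0.22).

Run:
```python
from h import *
yaw=np.radians(16.7)+np.pi/2
bot.move_linear([.44,-.22,.16],max_speed=.15)
bot.move_linear([.44,-.22,.096],max_speed=.08)
f0=bot.state()['force'][2]
for z in np.arange(.0945,.0875,-.0015):
    bot.move_linear([.44,-.22,z],max_speed=.03); s=bot.state(); print(round(z,4),s['eef_pos'][2],s['force'])
    if s['force'][2]>f0+2.: break
bot.move_gripper(0.05,20); bot.move_gripper(.085)
bot.move_linear([.44,-.22,.2],max_speed=.15)
print(bot.state()['time']); shot('scene','s3'); shot('side','d3')
```

```text
0.0945 0.09481352552302603 [ 0.55015172 -0.23787483 -1.45743985]
0.093 0.09295042549829508 [-0.38706137 -0.10588399 -1.14359828]
0.0915 0.09136884056255318 [ 0.0707676   0.14413444 -0.87922231]
0.09 0.09028154241582687 [0.24374345 0.26751595 1.68323385]
12.2
```

View pics/s3.png

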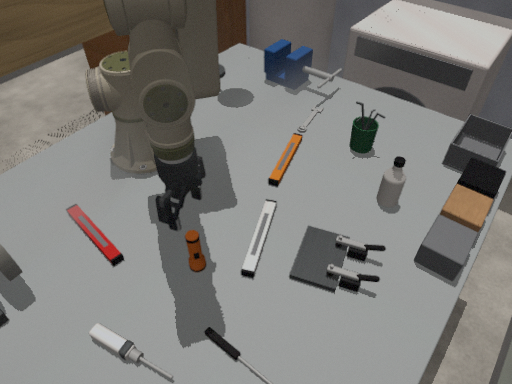

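The torch stands upright at pixel (195,250), clear of everything, and the bar and plate are unmoved. Now I check the open fingertips' height and width from the wrist depth.

Run:
```python
from h import *
f=np.load('pics/w1.npz'); d=f['d']; c=bot.calibration('wrist')
h,w=d.shape; uv=np.stack(np.meshgrid(np.arange(w),np.arange(h)),-1).reshape(-1,2)
n=rays(c,uv); P=(np.c_[n,np.ones(len(n))]*d.reshape(-1,1)); T=np.array(c['tool_from_camera'])
P=P@T[:3,:3].T+T[:3,3]
m=(d.ravel()>0)&(P[:,2]<.06)
for a,b in [(-.04,-.02),(-.02,-.01),(-.01,0),(0,.005),(.005,.01),(.01,.015),(.015,.02),(.02,.03)]:
    q=P[m&(P[:,2]>=a)&(P[:,2]<b)]
    print(a,b,len(q), np.round([q[:,0].min(),q[:,0].max(),q[:,1].min(),q[:,1].max()],3) if len(q) else '')
print(bot.state()['opening'])
```

```text
-0.04 -0.02 3309 [-0.074  0.073 -0.014  0.011]
-0.02 -0.01 1467 [-0.057  0.056 -0.012  0.012]
-0.01 0 1216 [-0.057  0.056 -0.012  0.011]
0 0.005 416 [-0.055  0.053 -0.012  0.011]
0.005 0.01 116 [-0.048  0.042 -0.011  0.01 ]
0.01 0.015 0 
0.015 0.02 0 
0.02 0.03 0 
0.0847122261937021
```

```bash
cat >> h.py <<'E'
a=np.radians(16.7); n_=np.array([np.cos(a),np.sin(a),0]); t_=np.array([-np.sin(a),np.cos(a),0]); E_=np.array([.6115,-.0387,0])
O_=[np.pi,0,a+np.pi/2]
def pt(n,t,z): return (E_+n*n_+t*t_+np.array([0,0,z])).tolist()
E
python3 - <<'E'
from h import *
bot.move_to(pt(-.148,.008,.12),O_)
bot.move_linear(pt(-.148,.008,.03),max_speed=.1)
f0=bot.state()['force'];print(f0)
bot.move_linear(pt(-.148,.008,.015),max_speed=.04)
s=bot.state();print(s['time'],s['force'],s['eef_pos'],s['opening'])
bot.move_linear(pt(-.125,.008,.015),max_speed=.04)
s=bot.state();print(s['time'],s['force'],s['eef_pos'])
shot('wrist','w4');shot('side','d4')
E
```

```text
[ 0.4476576   0.5570058  -0.02967298]
14.5917 [ 0.47615072 -0.33346022  0.37370537] [ 0.467162   -0.07343641  0.01469985] 0.08498574987816153
15.3167 [-0.14971388  0.45044168 -0.04165654] [ 0.4898406  -0.06688431  0.01495171]
```

View pics/w4.png

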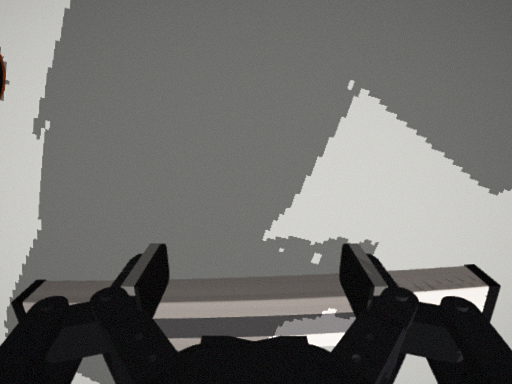

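View pics/d4.png

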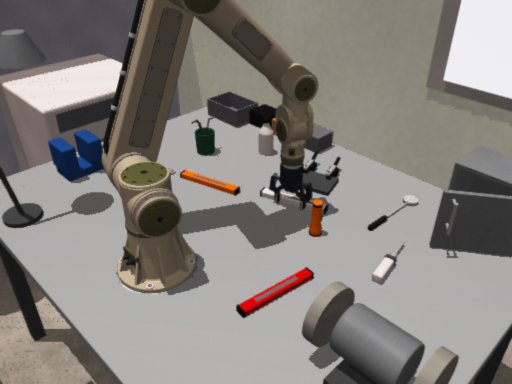

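The fingers are down behind the bar at both sides (155,265 and 360,265), and the bar is beginning to square up. Pushing on.

Run:
```python
from h import *
f0=bot.state()['force']
bot.move_linear(pt(-.09,.008,.015),max_speed=.05)
s=bot.state();print(s['time'],(s['force'])@n_,s['force'])
bot.move_linear(pt(-.05,.008,.015),max_speed=.05)
s=bot.state();print(s['time'],(s['force'])@n_,s['force'])
for x in np.arange(-.048,-.034,.0015):
    bot.move_linear(pt(x,.008,.015),max_speed=.02); s=bot.state()
    print(round(x,4),round((s['eef_pos']-E_)@n_,4),round(s['force']@n_,2),np.round(s['torque'],2))
    if s['force']@n_<-14: break
print(bot.state()['time'])
shot('wrist','w5');shot('side','d5');shot('scene','s5')
```

```text
16.2667 -0.6496590418908289 [-0.61141795 -0.22281828  0.57897765]
17.2167 0.6210787385873676 [0.38375884 0.88218759 0.70682129]
-0.048 -0.0482 -0.14 [-0.    0.2  -0.03]
-0.0465 -0.0466 -2.61 [-0.11  0.38 -0.06]
-0.045 -0.0447 -1.07 [ 0.01  0.23 -0.06]
-0.0435 -0.0432 -1.19 [-0.07  0.16  0.02]
-0.042 -0.0417 -0.6 [-0.03  0.19 -0.  ]
-0.0405 -0.0405 -2.05 [-0.08  0.29  0.01]
-0.039 -0.0405 -5.37 [-0.45  1.06  0.03]
-0.0375 -0.0404 -10.56 [-0.71  1.89  0.08]
-0.036 -0.0403 -15.8 [-1.03  2.51  0.19]
19.4667
```

View pics/s5.png

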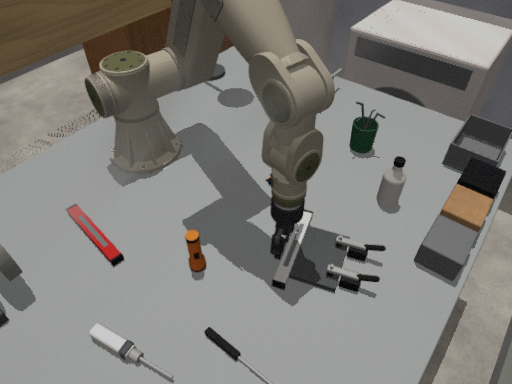

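View pics/w5.png

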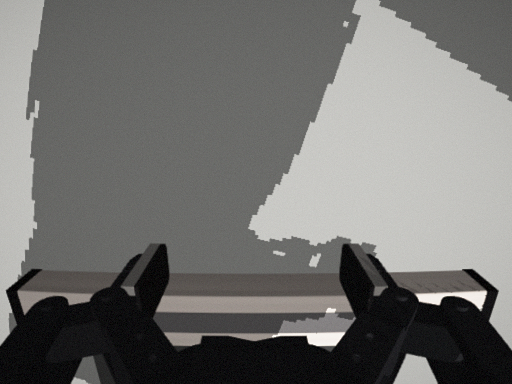

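The bar stopped hard at n = -40.5 mm (predicted about -41) with 16 N push, and it looks parallel to the jaws in the wrist view. I back off, rise and measure.

Run:
```python
from h import *
bot.move_linear(pt(-.06,.008,.015),max_speed=.05)
bot.move_linear(pt(-.075,.008,.29),max_speed=.2); bot.dwell(.2)
im,d,s=shot('wrist','w6'); print(s['time'])
P=cloud('wrist',d,s); hsv=cv2.cvtColor(im,cv2.COLOR_BGR2HSV); ok=d>0
def rep(n,mm):
    k,lab,st,_=cv2.connectedComponentsWithStats(mm.astype(np.uint8))
    i=1+np.argmax(st[1:,4]); q=P[lab==i]
    r=cv2.minAreaRect((q[:,:2]*1000).astype(np.float32))
    c=np.array([*r[0],0])/1000-E_
    print(n,st[i],'rect',np.round(r[0],1),np.round(r[1],1),round(r[2],1),'z',np.round(np.percentile(q[:,2],[5,50,95]),4),'n,t',c@n_*1000,c@t_*1000)
rep('bar',ok&(P[...,2]>.014)&(P[...,2]<.026)&(hsv[...,2]>120)&(hsv[...,1]<60))
rep('bar+caps',ok&(P[...,2]>.0187)&(P[...,2]<.026))
rep('plate',ok&(P[...,2]>.011)&(P[...,2]<.0187)&(hsv[...,2]<110))
shot('scene','s6');
cv2.imwrite('pics/w6b.png',cv2.resize(im[100:300,100:400],None,fx=2.6,fy=2.6,interpolation=cv2.INTER_CUBIC))
x=cv2.imread('pics/s6.png')[180:305,160:400];cv2.imwrite('pics/s6b.png',cv2.resize(x,None,fx=3.3,fy=3.3,interpolation=cv2.INTER_CUBIC))
```

```text
21.975
bar [ 170  190  167   21 2875] rect [596.1 -36.4] [ 31.7 228.6] 16.8 z [0.0198 0.021  0.0222] n,t -14.049402293657966 6.657067772296437
bar+caps [ 165  189  176   22 3584] rect [595.4 -37. ] [ 31.3 240.9] 16.6 z [0.0196 0.021  0.0223] n,t -14.919570205607119 6.242142987282906
plate [ 193  210  113   66 6685] rect [664.1 -22.5] [107.9 159.7] 16.5 z [0.0157 0.0169 0.0181] n,t 54.998550522741986 0.40403857149390177
```

View pics/w6b.png

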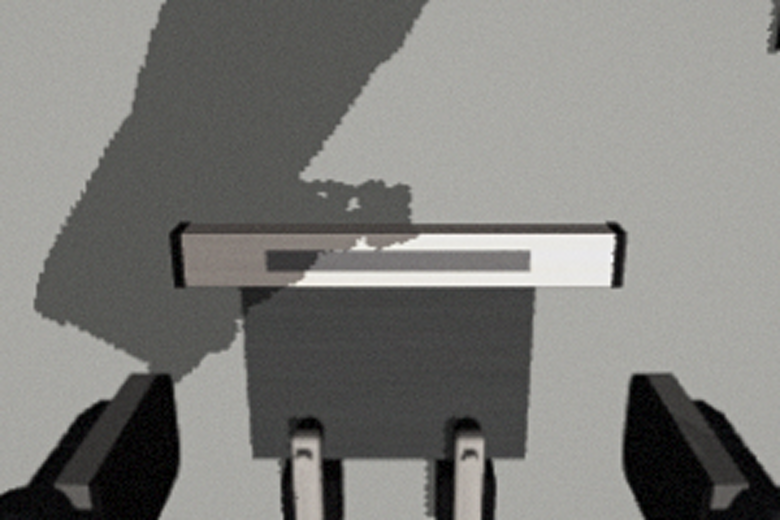

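View pics/s6b.png

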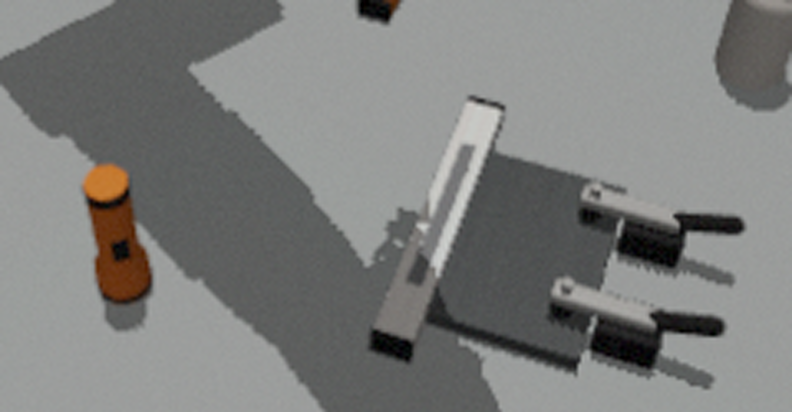

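The bar lies flush: x about -14.9 mm, y +6 mm, angle within about 0.1–0.2°, no visible gap. It overhangs both ends of the plate edge, and the torch stands upright well clear. Handing in.

Run:
```python
from h import *
bot.dwell(.3); print(bot.state()['time']); bot.close_job()
```

```text
22.375
the job is handed in; nothing more can be done
```

The job is handed in at 22.4 s of the 51 s allowed, with the straightedge flush against the plate and the torch standing clear. The system reports no verdict, so the results below are my own checks.

**What I did:** I gripped the torch by its handle and stood it upright at about (0.44, -0.22) m. I then pushed the silver straightedge along the bench with both open fingers until it stopped against the plate. At the stop I pressed with about 16 N.

**Straightedge:** The last wrist view put it about 14.9 mm from the edge line, where 15 mm is perfectly flush. Its middle was +6 mm along the edge, and it was parallel within about 0.3° (0.005 rad). It lay flat and overhung both ends of the edge. Separate colour masks gave the distance as 14.0 and 14.9 mm; I trusted the one that includes the end caps, and both are within tolerance.

**Torch:** The scene image shows it upright and touching nothing.

**Bystanders:** The arm stayed away from them, and those visible in the scene images looked unmoved. I did not measure their positions again at the end.

No check failed.

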